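# Check-weigh a carrier of vials

## Task

Check-weigh the full vial carrier: keeping it upright, hang it by the middle of its handle on the hook of the balance beam while the beam is still locked. Then pull the balance's sprung locking plunger fully back by its knob and keep holding it back, so that its pin stays clear of the beam and the beam swings down on the carrier's side; finish while still holding the plunger back, with the carrier hanging freely. Leave the empty carrier and everything else on the bench where it is.

Things in the scene. Friction and masses are not known exactly. Their poses are not given: they have to be found in the camera images.
- carrier_handle (a point): Full vial carrier, 0.35-0.55 kg: steel tray 116 (x) by 76 mm (y), six blue-capped vials, rigid handle of 10 mm round bar: uprights at x = +-60 mm, level bar between along x, its middle 30 mm kinked up 6 mm for the hook. Point: bar's centre at the kink, 146 mm above the underside, 85 mm above the caps. Ends alike. Grip the straight bar beside the kink (x = +-33 mm, 6 mm lower), jaws closing along y.
- empty_carrier_handle (a point): Bystander: middle of the handle bar of the other carrier, same shape and size but without vials. One carrier stands to the robot's left, the other to its right.
- hook_seat (a point): Where the handle bar's centre line rests in the hook; moves with the beam. Axes as balance. Upturned gooseneck hook of 7 mm rod, in the y-z plane, on the beam's +y end. Its tip is 25 mm to +y and its top 26 mm above this point; the beam's end face is 22 mm to -y, the beam's top 20 mm above. The bar, lying along x, comes in from +y above the tip and is lowered into the 40 mm gap.
- knob (a point): Centre of the locking plunger's black knob, 30 mm across, 26 mm long, its axis level along x (axes as balance), on the robot's side of the balance at z = 215 mm. Pulling it along -x draws the pin out. With the pin home, the cheek plate is 39 mm to +x of this point, its top edge 28 mm higher, with a 24 mm sleeve between. Grip it from above, jaws closing along y.
- plunger (a joint): How far the locking plunger is pulled back, m: 0 = pin home in the beam's seat hole, 0.016 = fully back against its stop. The pin is clear of the beam from 0.011 on. A spring pulls it home: 5 N at 0, 12 N at 0.016; let go, it springs back.
- beam (a joint): Angle of the balance beam, rad: 0 level, positive with the hook end down; stops at -0.09 and +0.09 (15 mm at the hook). With the pin home it has only some 0.025 of play either way. Unlocked, the counterweight tips it to -0.09 when the hook is empty; the full carrier makes it sink to +0.09.
- balance: Check-weigh balance, fixed. Origin on the bench under the beam's pivot (215 mm up); x from the robot's side to the far side, y along the beam towards the hook. Base plate 170 (x) by 220 mm, 24 mm high; two cheek plates, 170 mm wide (y), tops at 243 mm (pointer plate 272), beam 12 mm thick between. Hook seat at y = 170 mm, plunger at y = -60 mm, hanging counterweight (52 mm across) at y = -170 mm.
- vial_a: Bystander: standing vial, 26 mm across, 58 mm tall; origin at the centre of its underside.
- vial_b: Bystander: as vial_a.
- disc: Bystander: steel weight disc 50 mm across, 13 mm high, lying on the bench; origin at the centre of its underside.
- pen: Bystander: marker pen 136 mm long (its x), 13 mm thick, lying on the bench in front of the balance; origin at the middle of its underside.
- carton: Bystander: small carton 50 by 50 by 75 mm standing beyond the hook end of the balance; origin at the centre of its underside.

How it is judged:
By the outcome, as a careful person would: the job done as asked, in the order asked, and still so for the second after the job is handed in, while the arm keeps its last pose, push and grip.
It also fails if it takes over 64 s, if anything falls off the work surface, if the arm or the gripper's body presses on something with over 40 N, if the wrist force passes 120 N, or if a joint passes its speed limit or range.

## Robot

A 7-joint arm with a two-finger parallel gripper is mounted at the origin on the work surface. World frame = base frame: x ahead of the robot, y to its left, z up, the work surface at z = 0. Lengths are in m, angles in rad, forces in N, time in s.
With the tool pointing down it reaches from about 0.4 to 0.85 m from the base axis. Payload 10.4 kg.
Tool frame: the origin (TCP) lies between the finger pads; the fingertips stand 8 mm ahead of it and the grasp point (between the pads) lies 11 mm behind it; z points along the fingers, y is the direction in which the jaws open and shut (so a half turn about z gives the same grasp; the last joint's range is limited). The gripper opens to 85 mm and grips with 20 to 120 N. Pads are 22 mm wide; open, the fingers measure 114 mm over their backs; the gripper's body (76 mm by 85 mm) begins 54 mm behind the grasp point. The pads swing forward as they close: fully open they stand 13 mm farther back than shut.
Start: joints at [-1.341, 0.332, -0.065, 1.46, 0.022, 1.35, -0.088], TCP at [0.156, 0.605, 0.239] pointing down, gripper open.
Joint ranges: [-2.6, 2.6], [-0.5, 2.12], [-1.47, 1.34], [0.16, 2.42], [-1.27, 4.41], [0.06, 2.06], [-2.6, 2.6]. Speed limits (rad/s): [2.22, 2.22, 2.79, 2.79, 3.14, 3.14, 3.14].

## Interface

Orientations are given as a unit quaternion [x, y, z, w].
In Python, from workcell import manip, camera, camera_params, trace, place_of gives the robot as it stands. The module is installed in compiled form; this text tells all that it offers.
- The arm moves only by the tool move_arm, never from a script. Its argument "steps" is a list of rows, each an object with "offset": the shift along the tool's x, y, z scaled (see below), a list of three; "delta_rot": the turn, a rotation vector about the tool's x, y, z scaled (see below), a list of three. In form: [{"offset": [dx, dy, dz], "delta_rot": [wx, wy, wz]}, ...]. A call has 1 to 20 rows; each row is the pose to reach, as a shift and turn from the pose commanded when the call began, along the tool's axes at that moment; what a row does not reach only later rows make up. The controller multiplies each number of a shift by 0.15 m and each number of a turn by 90 degrees. A row lasts 1/12 s, in which the tool goes at most 41.7 mm and 7.16 degrees, less where a joint would pass 70% of its speed; a pose out of reach is approached as far as the arm can. A call with a number of a shift or a turn outside -1 to 1 is refused whole. A call with a gripper value outside its range is refused whole. "hand" is the gripper's target within -1 to 1 (fully open at 1, half-way at 0, shut at -1), set as the call begins (left out, the last holds). The fingers move at their own pace and stop on an object; "squeeze" is the grip in N (left out, the last holds). Time passes only in rows, so rows that repeat a pose let the fingers close. It gives the time, the measured TCP pose, the force and the opening at its end, in the units of the state.
- manip.get_obs(): the state, without advancing time (a new reading comes with each control period).
- camera(name): name is "side" or "top" or "wrist"; returns the picture (384x512x3 uint8, red, green, blue); there is no depth.
- camera_params(name): a dict with "fovy" (degrees; the focal length in pixels is half the picture's height over the tangent of half this angle, whatever the lens; pixels are square), "cx", "cy" (the principal point, pixels), "world_from_camera" (4x4, takes a point from camera to world coordinates). Camera axes: x right, y down, z forward; pixel columns grow to the right and rows downward; lengths in m; the calibration is good to about 2 mm. A picture is of the moment at which its call begins: read the wrist's pose just before it. camera_params takes no time and is no camera call; for the wrist camera it gives the pose at the moment of the call.
- manip.hand_in(): hands the job in, once; it reports no verdict.
Trained networks look in the newest picture that a camera, given by its name, has taken for a name from the list of things; names that differ only in an ending like _2 or _b are one class to them, and where a whole thing is asked for, a point or a joint stands for the part that bears it (a point fixed in the world has none). Each returns a list of dicts, best first, with "p" (0 to 1); they miss things now and then, are a little off and sometimes report something else, mostly with a low value. They report only what shows in the picture. A call takes as long as a camera call.
- trace(camera, label): "mask" (384x512 bool, what is visible of it) and "extent" ([left, top, right, bottom] in pixels, round what is visible of it).
- place_of(camera, label): "uv" ([column, row] in pixels: a listed point, or the origin of a listed thing).
The state is a dict: "clock": time; "joint_pos": joint angles; "joint_velocities": joint speeds; "tau": joint torques, N m; "position": TCP position; "ee_rot": TCP orientation; "ft_force": force on the tool from outside, world axes, zero at the start; "torque": the same for the moment, N m; "grip_width": opening from 0.0 (shut) to 1.0 (fully open).
Only numpy, scipy, OpenCV 4.12 (cv2) and the standard library are available. Lean on these libraries where they do the work, as an engineer would, in place of code of your own. Each camera call takes 0.05 s, during which the arm holds its last target.

## Working session

There is one attempt and no reset: what is moved stays moved. The work goes in short steps, Python scripts to look and compute and a tool call to move; the robot and the scene stay as the last step left them, time stands still between calls to the robot, and variables do not carry over. Pictures are saved under pics/ and viewed, and the job is handed in when it is done.

Besides the shell and the picture viewer there is one more tool, called after "Request:" as name(argument=value, ...), one argument or row to a line, values as JSON. move_arm: Moves the arm, as the interface text tells. Its arguments: {"type":"object","properties":{"steps":{"type":"array"},"hand":{"type":"number"},"squeeze":{"type":"number"}},"required":["steps"]}

```bash
mkdir -p pics; ls
cat > h.py <<'E'
import numpy as np, cv2
from workcell import manip, camera, camera_params, trace, place_of
from scipy.spatial.transform import Rotation as R
def snap(n,f):
    im=camera(n); cv2.imwrite('pics/'+f,im[:,:,::-1]); return im
def ray(n,uv):
    p=camera_params(n); f=192/np.tan(np.radians(p['fovy'])/2); T=np.array(p['world_from_camera'])
    d=T[:3,:3]@np.array([(uv[0]-p['cx'])/f,(uv[1]-p['cy'])/f,1]); return T[:3,3],d/np.linalg.norm(d)
def atz(n,uv,z):
    o,d=ray(n,uv); return o+d*(z-o[2])/d[2]
def proj(n,P):
    p=camera_params(n); f=192/np.tan(np.radians(p['fovy'])/2); T=np.linalg.inv(np.array(p['world_from_camera']))
    c=T[:3,:3]@np.array(P)+T[:3,3]; return np.array([c[0]/c[2]*f+p['cx'],c[1]/c[2]*f+p['cy']])
def tri(rs):
    A=np.zeros((3,3));b=np.zeros(3)
    for o,d in rs:
        M=np.eye(3)-np.outer(d,d);A+=M;b+=M@o
    x=np.linalg.solve(A,b); return x,[np.linalg.norm((np.eye(3)-np.outer(d,d))@(x-o)) for o,d in rs]
E
python3 - <<'E'
from h import *
print({k:np.round(v,4) for k,v in manip.get_obs().items()})
for c in ['side','top']:
    snap(c,c+'0.png'); p=camera_params(c); print(c,p['fovy'],p['cx'],p['cy'],np.round(p['world_from_camera'],3))
    for l in ['carrier_handle','empty_carrier_handle','hook_seat','knob','balance','vial_a','disc','pen','carton']:
        print(l,[(np.round(r['uv'],1),round(r['p'],2)) for r in place_of(c,l)])
print(manip.get_obs()['clock'])
E
```

```text
pics
{'clock': np.float64(0.0), 'joint_pos': array([-1.3406,  0.3329, -0.0647,  1.461 ,  0.0216,  1.3499, -0.0885]), 'joint_velocities': array([-0.0004,  0.0021,  0.0012, -0.0011,  0.0003, -0.0023, -0.0002]), 'tau': array([-7.00000e-04, -6.25449e+01,  4.80000e-02, -3.91617e+01,
        1.59000e-02,  9.70000e-03, -0.00000e+00]), 'position': array([0.1562, 0.6048, 0.2385]), 'ee_rot': array([ 1.26e-01,  9.92e-01, -7.00e-04, -1.00e-04]), 'ft_force': array([-0.1248,  0.6941,  0.6738]), 'torque': array([ 0.0239, -0.0039, -0.0341]), 'grip_width': np.float64(1.0018)}
side 52.422546685734766 254.01670464262713 183.56297740625502 [[-0.898 -0.313  0.308  0.258]
 [-0.439  0.614 -0.656  0.634]
 [ 0.016 -0.724 -0.689  0.86 ]
 [ 0.     0.     0.     1.   ]]
carrier_handle [(array([219.1, 324.5]), 0.93)]
empty_carrier_handle [(array([328.7, 142.4]), 0.8)]
hook_seat [(array([236.4, 177.9]), 0.76)]
knob [(array([267. , 127.6]), 0.55)]
balance [(array([153.1, 281. ]), 0.35)]
vial_a [(array([146.4, 332.7]), 0.74)]
disc [(array([309.9, 150.8]), 0.66)]
pen []
carton [(array([153.6, 279.1]), 0.89)]
top 46.358875339923756 242.4558418051098 181.1823622840916 [[-0.019 -0.981  0.192  0.36 ]
 [-1.     0.018 -0.007 -0.034]
 [ 0.003 -0.192 -0.981  1.272]
 [ 0.     0.     0.     1.   ]]
carrier_handle []
empty_carrier_handle [(array([348.8, 226.9]), 0.93)]
hook_seat [(array([212.9, 175.4]), 0.86), (array([309.8, 161.4]), 0.57), (array([ 93.4, 226.3]), 0.49)]
knob [(array([271.5, 167.2]), 0.69), (array([310.2, 161.3]), 0.59)]
balance [(array([271.9, 167.8]), 0.81)]
vial_a [(array([120.8, 186.8]), 0.65), (array([100.9, 170.8]), 0.6)]
disc [(array([374.9, 198.9]), 0.77)]
pen [(array([193.2, 242.2]), 0.71)]
carton [(array([143.2, 142.1]), 0.93)]
1.0
```

View pics/side0.png

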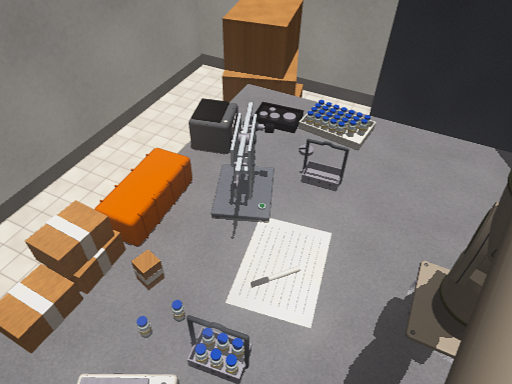

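View pics/top0.png

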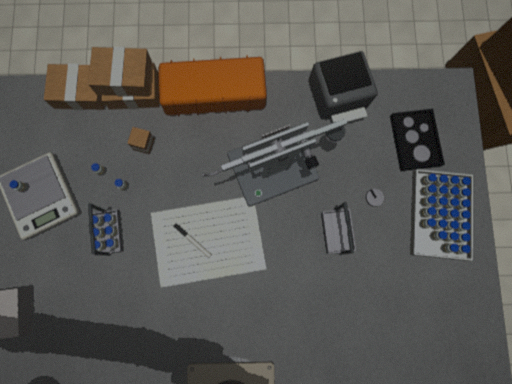

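Run:
```python
import cv2
t=cv2.imread('pics/top0.png');s=cv2.imread('pics/side0.png')
cv2.imwrite('pics/c1.png',cv2.resize(t[190:270,70:150],None,fx=7,fy=7,interpolation=2))
cv2.imwrite('pics/c2.png',cv2.resize(t[95:215,195:375],None,fx=4.4,fy=4.4,interpolation=2))
cv2.imwrite('pics/c3.png',cv2.resize(s[290:384,170:270],None,fx=6,fy=6,interpolation=2))
cv2.imwrite('pics/c4.png',cv2.resize(s[90:230,190:300],None,fx=4.2,fy=4.2,interpolation=2))
```

```text
(no output)
```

View pics/c1.png

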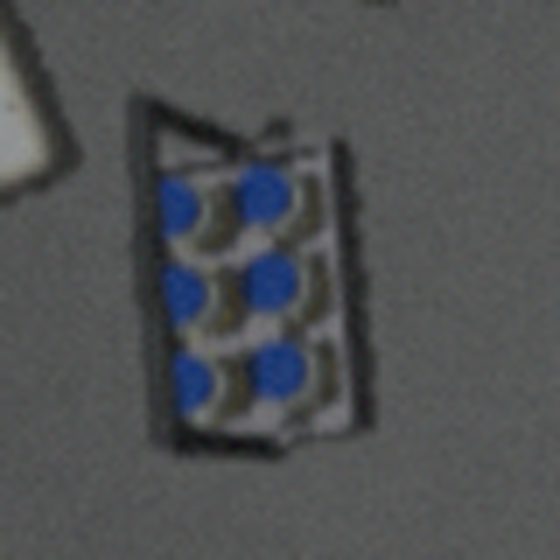

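View pics/c2.png

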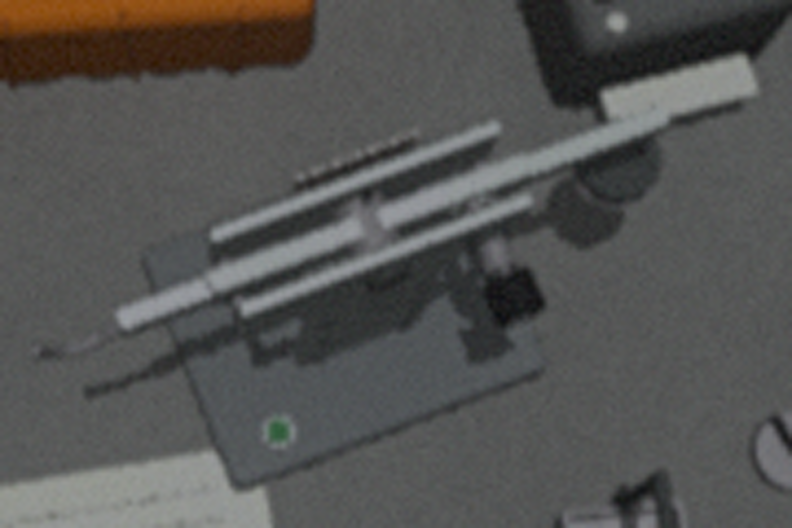

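View pics/c3.png

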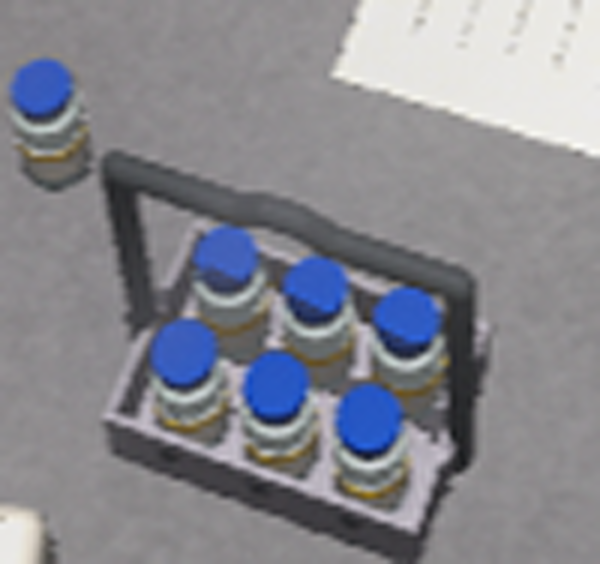

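View pics/c4.png

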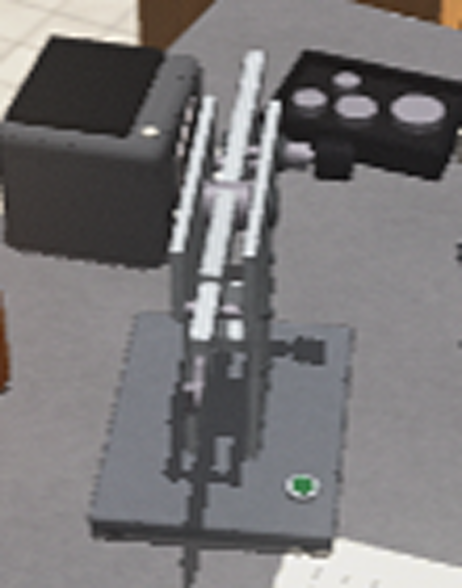

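Run:
```python
from h import *
print('A',tri([ray('top',(90.7,204.7)),ray('side',(189.2,317.5))]))
print('B',tri([ray('top',(95.0,252.9)),ray('side',(247,336.7))]))
for e in [(90.7,204.7),(95,252.9)]: print(atz('top',e,.14))
for e in [(189.2,317.5),(247,336.7)]: print(atz('side',e,.14))
print('mid side',atz('side',(217.5,325),.146),atz('side',(219.1,324.5),.146))
print('knob',tri([ray('top',(312,162.5)),ray('side',(269.8,128))]),tri([ray('top',(310,161.3)),ray('side',(267,127.6))]))
print('knob top',atz('top',(312,162.5),.215),atz('side',(269.8,128),.215))
print('hook',tri([ray('top',(212.9,175.4)),ray('side',(236.4,177.9))]),atz('top',(212.9,175.4),.215),atz('side',(236.4,177.9),.215))
f=lambda u,v:(195+u/4.4,95+v/4.4)
print('beam ends top',atz('top',f(125,318),.235),atz('top',f(660,120),.235), atz('top',f(372,220),.235))
print('hooktip',atz('top',f(40,352),.241))
print('plate',[atz('top',f(*q),.024) for q in [(148,250),(240,487),(543,370)]])
print('cheeks',[atz('top',f(*q),.243) for q in [(242,310),(533,200),(213,236),(497,127)]])
for l in ['vial_a','disc','pen','carton']:
    pass
for n,uv in dict(va=(120.8,186.8),vb=(97,170.8),disc=(375,199),pen=(193,242),carton=(143,142)).items(): print(n,atz('top',uv,0.01))
```

```text
A (array([0.52842155, 0.34727291, 0.13377704]), [np.float64(0.00044562252136123105), np.float64(0.0004456225213614091)])
B (array([0.40729383, 0.33107883, 0.13421279]), [np.float64(0.000548831184317258), np.float64(0.0005488311843171458)])
[0.52793033 0.34534891 0.14      ]
[0.40652354 0.32908378 0.14      ]
[0.52565643 0.34964715 0.14      ]
[0.40664431 0.33358996 0.14      ]
mid side [0.4665277  0.34076717 0.146     ] [0.46428315 0.33851848 0.146     ]
knob (array([ 0.61042911, -0.2114145 ,  0.20971118]), [np.float64(0.0009437882534820388), np.float64(0.0009437882534823075)]) (array([ 0.614723  , -0.20577946,  0.21261871]), [np.float64(0.0009722319010696706), np.float64(0.0009722319010694876)])
knob top [ 0.61011634 -0.2103195   0.215     ] [ 0.60658343 -0.20455661  0.215     ]
hook (array([0.58444283, 0.03038826, 0.22423557]), [np.float64(0.0038791658617450793), np.float64(0.0038791658617451873)]) [0.58258696 0.02978441 0.215     ] [0.59329478 0.02194782 0.215     ]
beam ends top [0.59759995 0.00356482 0.235     ] [ 0.70384795 -0.29171315  0.235     ] [ 0.64980906 -0.13136146  0.235     ]
hooktip [0.57845796 0.04888268 0.241     ]
plate [array([ 0.69108977, -0.0043085 ,  0.024     ]), array([ 0.53408958, -0.06091425,  0.024     ]), array([ 0.60656388, -0.25806168,  0.024     ])]
cheeks [array([ 0.59901641, -0.0593331 ,  0.243     ]), array([ 0.65720096, -0.21812083,  0.243     ]), array([ 0.64020161, -0.04461506,  0.243     ]), array([ 0.6988014 , -0.20057555,  0.243     ])]
va [0.59721849 0.30539426 0.01      ]
vb [0.64529649 0.37534028 0.01      ]
disc [ 0.54860769 -0.41878528  0.01      ]
pen [0.43676634 0.09885943 0.01      ]
carton [0.72885181 0.24515566 0.01      ]
```

Run:
```python
from h import *
o=manip.get_obs(); p=camera_params('wrist'); T=np.array(p['world_from_camera'])
Rt=R.from_quat(o['ee_rot']).as_matrix()
print(p['fovy'],p['cx'],p['cy'],'cam in tool',np.round(Rt.T@(T[:3,3]-o['position']),3)); print(np.round(Rt.T@T[:3,:3],3)); print(np.round(Rt,3))
```

```text
71.52087084216446 253.32612798102582 193.39620811195354 cam in tool [ 0.085 -0.001 -0.134]
[[-0.    -0.945 -0.328]
 [ 1.    -0.    -0.   ]
 [ 0.    -0.328  0.945]]
[[-0.968  0.25   0.   ]
 [ 0.25   0.968  0.   ]
 [ 0.     0.    -1.   ]]
```

Request:
move_arm(
  steps=[
    {"offset":[-0.25,-0.14,0],"delta_rot":[0,0,0]},
    {"offset":[-0.5,-0.285,0],"delta_rot":[0,0,0]},
    {"offset":[-0.75,-0.43,0],"delta_rot":[0,0,0]},
    {"offset":[-1,-0.57,0],"delta_rot":[0,0,0]},
  ],
)

```text
clock: 1.33
position: [0.2768, 0.4875, 0.2394]
ee_rot: [0.126, 0.992, 0.0, 0.0]
ft_force: [0.8, 0.8, 0.2]
grip_width: 1.0
```

Request:
move_arm(
  steps=[
    {"offset":[-0.25,-0.14,0],"delta_rot":[0,0,0]},
    {"offset":[-0.5,-0.285,0],"delta_rot":[0,0,0]},
    {"offset":[-0.75,-0.43,0],"delta_rot":[0,0,0]},
    {"offset":[-1,-0.57,0],"delta_rot":[0,0,-0.05]},
    {"offset":[-1,-0.57,0],"delta_rot":[0,0,-0.12]},
    {"offset":[-1,-0.57,0],"delta_rot":[0,0,-0.19]},
    {"offset":[-1,-0.57,0],"delta_rot":[0,0,-0.246]},
    {"offset":[-1,-0.57,0],"delta_rot":[0,0,-0.246]},
    {"offset":[-1,-0.57,0],"delta_rot":[0,0,-0.246]},
  ],
)

```text
clock: 2.08
position: [0.3996, 0.3687, 0.2394]
ee_rot: [-0.065, 0.998, 0.0, 0.0]
ft_force: [-0.6, 0.5, -0.4]
grip_width: 0.999
```

```bash
cat >> h.py <<'E'
def pose():
    o=manip.get_obs(); Rt=R.from_quat(o['ee_rot']).as_matrix()
    print('t',round(float(o['clock']),2),'p',np.round(o['position'],4),'jaw',round(float(np.degrees(np.arctan2(Rt[1,1],Rt[0,1]))),2),'tilt',np.round(Rt[:,2],4),'F',np.round(o['ft_force'],2),'T',np.round(o['torque'],2),'g',round(float(o['grip_width']),3),'q7',np.round(o['joint_pos'],2))
    return o,Rt
def go(P,jaw):
    o,Rt=pose(); d=Rt.T@(np.array(P)-o['position'])
    j=np.radians(jaw); Rd=np.array([[-np.sin(j),np.cos(j),0],[np.cos(j),np.sin(j),0],[0,0,-1]])
    Rd[:,0]=np.cross(Rd[:,1],Rd[:,2])
    print('OFF',np.round(d/.15,3),'ROT',np.round(R.from_matrix(Rt.T@Rd).as_rotvec()/(np.pi/2),4))
E
python3 - <<'E'
from h import *
snap('wrist','w1.png')
print([(np.round(r['uv'],1),round(r['p'],2)) for r in place_of('wrist','carrier_handle')])
for r in place_of('wrist','carrier_handle')[:2]: print(atz('wrist',r['uv'],.146))
go((.434,.335,.2),97.6)
E
```

```text
[(array([219.9, 259.7]), 0.8)]
[0.46678442 0.34340688 0.146     ]
t 2.23 p [0.3995 0.3689 0.2393] jaw 97.54 tilt [ 1.e-04  1.e-04 -1.e+00] F [-0.21 -0.21 -0.27] T [ 0.02 -0.03  0.01] g 1.002 q7 [-0.93  0.15  0.11  1.68 -0.02  1.31  0.89]
OFF [-0.198 -0.254  0.262] ROT [ 0.0001  0.     -0.0006]
```

View pics/w1.png

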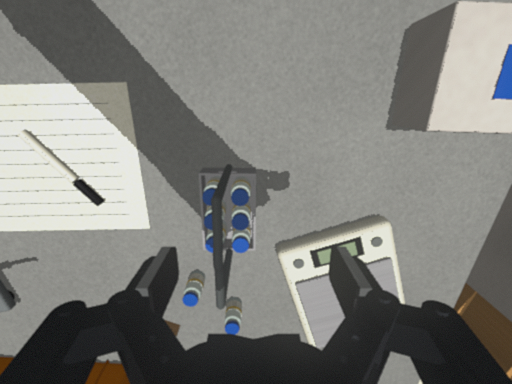

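Run:
```python
import cv2
t=cv2.imread('pics/w1.png')
cv2.imwrite('pics/w1c.png',cv2.resize(t[155:315,180:280],None,fx=3.7,fy=3.7,interpolation=2))
```

```text
(no output)
```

View pics/w1c.png

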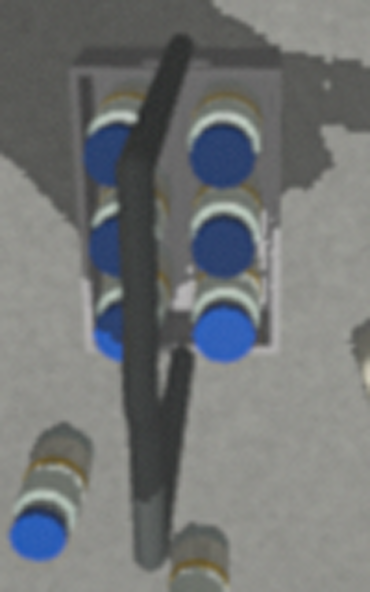

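Run:
```python
from h import *
a=atz('wrist',(217.3,197.5),.14);b=atz('wrist',(221.1,305),.14);print(a,b,b-a,(a+b)/2,np.degrees(np.arctan2((b-a)[1],(b-a)[0])))
```

```text
[0.4041458 0.3345976 0.14     ] [0.52736506 0.34947668 0.14      ] [0.12321926 0.01487908 0.        ] [0.46575543 0.34203714 0.14      ] 6.885292813188749
```

Request:
move_arm(
  steps=[
    {"offset":[-0.195,-0.241,0.1],"delta_rot":[0,0,0.004]},
    {"offset":[-0.195,-0.241,0.2],"delta_rot":[0,0,0.004]},
    {"offset":[-0.195,-0.241,0.35],"delta_rot":[0,0,0.004]},
    {"offset":[-0.195,-0.241,0.5],"delta_rot":[0,0,0.004]},
    {"offset":[-0.195,-0.241,0.65],"delta_rot":[0,0,0.004]},
    {"offset":[-0.195,-0.241,0.735],"delta_rot":[0,0,0.004]},
    {"offset":[-0.195,-0.241,0.735],"delta_rot":[0,0,0.004]},
    {"offset":[-0.195,-0.241,0.735],"delta_rot":[0,0,0.004]},
  ],
)

```text
clock: 2.9
position: [0.4333, 0.3368, 0.129]
ee_rot: [-0.063, 0.998, -0.0, -0.0]
ft_force: [1.0, -0.1, 0.4]
grip_width: 0.999
```

Run:
```python
from h import *
snap('wrist','w2.png'); snap('side','s2.png')
go((.4333,.3369,.129),97.2)
```

```text
t 3.0 p [0.434  0.3374 0.1303] jaw 97.28 tilt [ 0.0013  0.0013 -1.    ] F [-0.07 -0.08 -0.5 ] T [-0.03 -0.02  0.  ] g 0.999 q7 [-0.87  0.25  0.14  1.8  -0.04  1.09  0.99]
OFF [ 0.005 -0.002  0.009] ROT [0.0007 0.0009 0.0008]
```

View pics/w2.png

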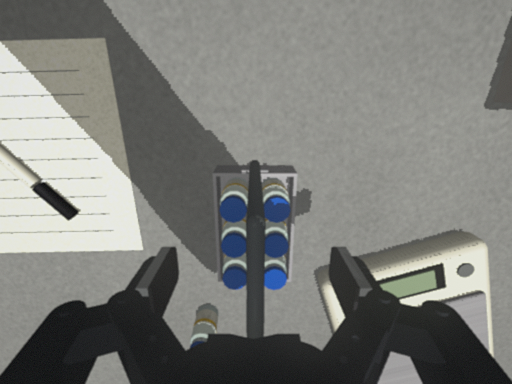

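View pics/s2.png

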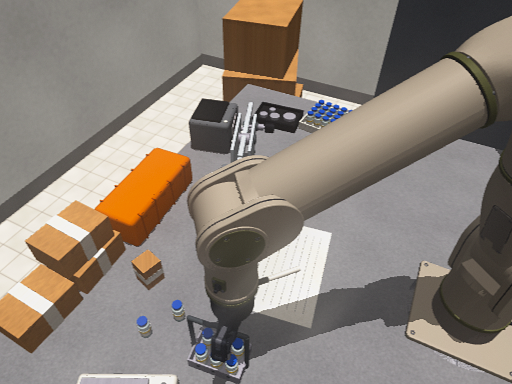

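Request:
move_arm(
  steps=[
    {"offset":[0,0,0],"delta_rot":[0,0,0]},
    {"offset":[0,0,0],"delta_rot":[0,0,0]},
    {"offset":[0,0,0],"delta_rot":[0,0,0]},
    {"offset":[0,0,0],"delta_rot":[0,0,0]},
    {"offset":[0,0,0],"delta_rot":[0,0,0]},
    {"offset":[0,0,0],"delta_rot":[0,0,0]},
    {"offset":[0,0,0],"delta_rot":[0,0,0]},
    {"offset":[0,0,0],"delta_rot":[0,0,0]},
    {"offset":[0,0,0],"delta_rot":[0,0,0]},
    {"offset":[0,0,0],"delta_rot":[0,0,0]},
    {"offset":[0,0,0],"delta_rot":[0,0,0]},
    {"offset":[0,0,0],"delta_rot":[0,0,0]},
  ],
  hand=-1,
  squeeze=100,
)

```text
clock: 4.0
position: [0.4335, 0.3371, 0.1293]
ee_rot: [-0.064, 0.998, 0.0, 0.0]
ft_force: [-1.0, 2.1, 3.8]
grip_width: 0.078
```

Request:
move_arm(
  steps=[
    {"offset":[0,0,-0.05],"delta_rot":[0,0,0]},
    {"offset":[0,0,-0.1],"delta_rot":[0,0,0]},
    {"offset":[0,0,-0.2],"delta_rot":[0,0,0]},
    {"offset":[0,0,-0.3],"delta_rot":[0,0,0]},
    {"offset":[0,0,-0.3],"delta_rot":[0,0,0]},
    {"offset":[0,0,-0.3],"delta_rot":[0,0,0]},
  ],
)

```text
clock: 4.5
position: [0.4338, 0.3367, 0.1744]
ee_rot: [-0.063, 0.998, 0.0, 0.0]
ft_force: [-0.5, -0.6, -4.8]
grip_width: 0.078
```

Run:
```python
from h import *
snap('wrist','w3.png'); snap('side','s3.png')
pose()
```

```text
t 4.6 p [0.433  0.3362 0.173 ] jaw 97.29 tilt [-0.0012 -0.0012 -1.    ] F [-0.17  0.57 -4.42] T [-0.03  0.16 -0.  ] g 0.081 q7 [-0.87  0.21  0.14  1.76 -0.03  1.18  0.98]
```

View pics/w3.png

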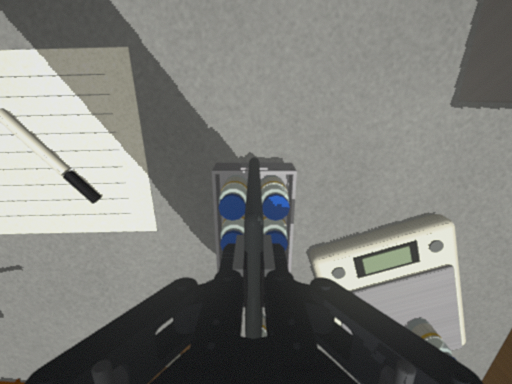

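View pics/s3.png

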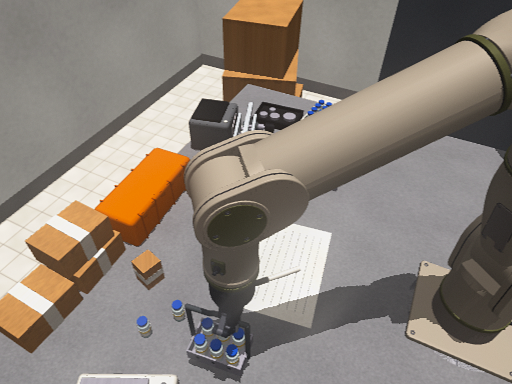

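Request:
move_arm(
  steps=[
    {"offset":[0,0,-0.1],"delta_rot":[0,0,0]},
    {"offset":[0,0,-0.25],"delta_rot":[0,0,0]},
    {"offset":[-0.03,-0.05,-0.4],"delta_rot":[0,0,0]},
    {"offset":[-0.08,-0.15,-0.55],"delta_rot":[0,0,0]},
    {"offset":[-0.13,-0.3,-0.62],"delta_rot":[0,0,0]},
    {"offset":[-0.18,-0.47,-0.65],"delta_rot":[0,0,0]},
    {"offset":[-0.23,-0.64,-0.65],"delta_rot":[0,0,0]},
    {"offset":[-0.28,-0.81,-0.65],"delta_rot":[0,0,0]},
    {"offset":[-0.34,-0.95,-0.65],"delta_rot":[0,0,0]},
    {"offset":[-0.38,-1.0,-0.65],"delta_rot":[0,0,0]},
  ],
)

```text
clock: 5.43
position: [0.5101, 0.1909, 0.2706]
ee_rot: [-0.061, 0.998, -0.001, -0.0]
ft_force: [0.3, -0.3, -5.7]
grip_width: 0.08
```

Request:
move_arm(
  steps=[
    {"offset":[-0.03,-0.12,0],"delta_rot":[0,0,-0.01]},
    {"offset":[-0.05,-0.25,0],"delta_rot":[0,0,-0.03]},
    {"offset":[-0.06,-0.4,0],"delta_rot":[0,0,-0.06]},
    {"offset":[-0.07,-0.55,0],"delta_rot":[0,0,-0.1]},
    {"offset":[-0.075,-0.65,0],"delta_rot":[0,0,-0.13]},
    {"offset":[-0.075,-0.7,0],"delta_rot":[0,0,-0.142]},
    {"offset":[-0.075,-0.7,0],"delta_rot":[0,0,-0.142]},
    {"offset":[-0.075,-0.7,0],"delta_rot":[0,0,-0.142]},
    {"offset":[-0.075,-0.7,0],"delta_rot":[0,0,-0.142]},
  ],
)

```text
clock: 6.18
position: [0.5332, 0.0938, 0.271]
ee_rot: [-0.175, 0.985, 0.0, -0.0]
ft_force: [-0.1, 0.9, -4.5]
grip_width: 0.078
```

Run:
```python
from h import *
for c in ['wrist','side','top']:
    snap(c,c+'4.png')
    print(c,[(l,[(np.round(r['uv'],1),round(r['p'],2)) for r in place_of(c,l)]) for l in ['carrier_handle','hook_seat']])
go((.533,.093,.27),110)
```

```text
wrist [('carrier_handle', [(array([256.7, 320.2]), 0.67)]), ('hook_seat', [(array([285.5, 101.6]), 0.73), (array([158.1, 247.6]), 0.64)])]
side [('carrier_handle', [(array([229.1, 179.1]), 0.66)]), ('hook_seat', [(array([328.4, 144.3]), 0.45)])]
top [('carrier_handle', []), ('hook_seat', [(array([212.1, 175.8]), 0.86)])]
t 6.63 p [0.5336 0.0926 0.2716] jaw 110.08 tilt [ 1.e-04  1.e-04 -1.e+00] F [-0.67  0.41 -4.28] T [-0.05  0.09 -0.02] g 0.077 q7 [-0.56  0.13  0.34  1.65 -0.04  1.37  1.7 ]
OFF [0.003 0.004 0.01 ] ROT [0.0001 0.0001 0.0009]
```

View pics/wrist4.png

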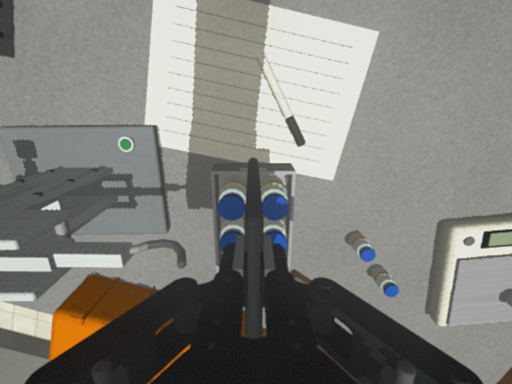

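View pics/side4.png

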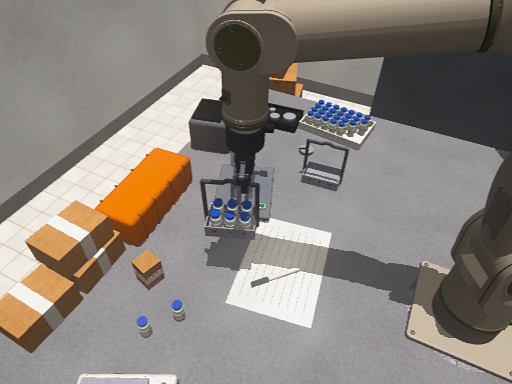

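View pics/top4.png

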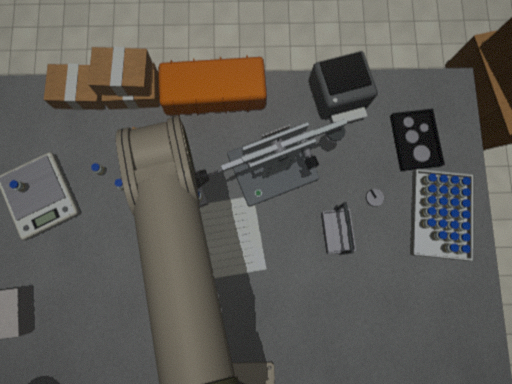

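Run:
```python
from h import *
import cv2
t=cv2.imread('pics/wrist4.png'); cv2.imwrite('pics/w4c.png',cv2.resize(t[200:310,0:200],None,fx=4,fy=4,interpolation=2))
t=cv2.imread('pics/side4.png'); cv2.imwrite('pics/s4c.png',cv2.resize(t[130:245,180:290],None,fx=5,fy=5,interpolation=2))
print('hook tri',tri([ray('wrist',(158.1,247.6)),ray('top',(212.5,175.6))]))
for z in (.21,.215,.22,.225): print(z,atz('wrist',(158.1,247.6),z),atz('top',(212.5,175.6),z))
print('kink side',atz('side',(229.1,179.1),.288))
P=np.array([.5336,.0926,.2716])+.033*np.array([.94,.342,0])+[0,0,.0167]
print('pred kink',P,proj('side',P),proj('wrist',P))
for n,u in dict(beamend=(122,257),tip=(182,264)).items(): print(n,[atz('wrist',u,z) for z in (.235,.241)])
```

```text
hook tri (array([0.58016703, 0.03014063, 0.22415309]), [np.float64(5.479825744868556e-05), np.float64(5.4798257448814796e-05)])
0.21 [0.58999379 0.02755592 0.21      ] [0.58316186 0.03105543 0.21      ]
0.215 [0.58651174 0.02845239 0.215     ] [0.58211293 0.0307496  0.215     ]
0.22 [0.58302969 0.02934885 0.22      ] [0.58106399 0.03044376 0.22      ]
0.225 [0.57954765 0.03024531 0.225     ] [0.58001506 0.03013792 0.225     ]
kink side [0.56756456 0.10172752 0.288     ]
pred kink [0.56462  0.103886 0.2883  ] [229.81815434 180.03334468] [254.67739623 323.85801464]
beamend [array([0.58949329, 0.00882018, 0.235     ]), array([0.58472028, 0.01071229, 0.241     ])]
tip [array([0.58011727, 0.05204262, 0.235     ]), array([0.57567393, 0.05241502, 0.241     ])]
```

View pics/w4c.png

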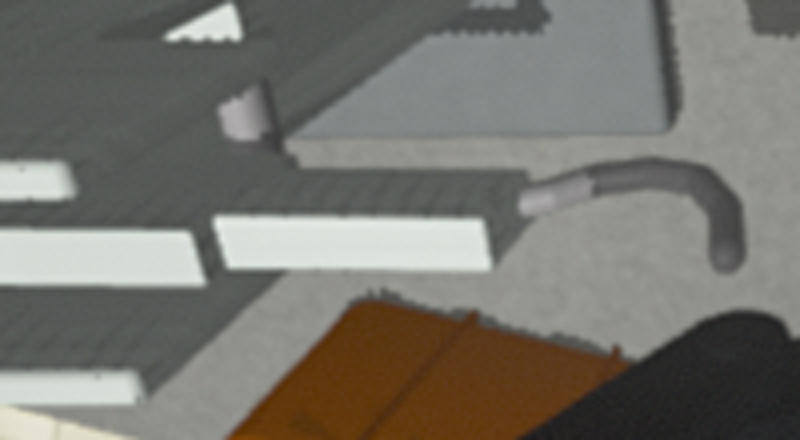

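View pics/s4c.png

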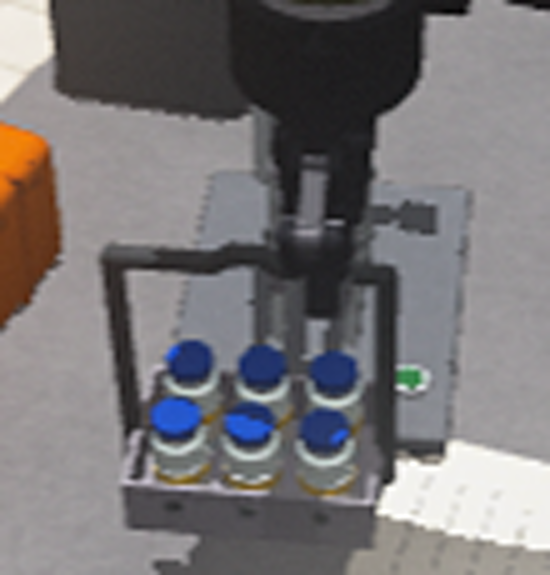

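Run:
```python
from h import *
print('end',tri([ray('wrist',(122.8,261)),ray('top',(223.4,167.3))]))
print('tip',tri([ray('wrist',(181.3,264)),ray('top',(204.1,175))]))
print('end',[atz('wrist',(122.8,261),z) for z in (.23,.235,.24)],atz('top',(223.4,167.3),.235))
print('tip',[atz('wrist',(181.3,264),z) for z in (.235,.241,.245)],atz('top',(204.1,175),.241))
# other beam strip points
for u,z in [((53.5,254.5),.235),((0,252),.235),((0,261),.235)]: print(atz('wrist',u,z))
t=cv2.imread('pics/top4.png'); cv2.imwrite('pics/t4c.png',cv2.resize(t[140:200,190:260],None,fx=8,fy=8,interpolation=2))
```

```text
end (array([0.6009371 , 0.00531451, 0.22371722]), [np.float64(0.0015379205948265401), np.float64(0.0015379205948265575)])
tip (array([0.58012017, 0.0504607 , 0.23468932]), [np.float64(0.00113042904249567), np.float64(0.0011304290424956347)])
end [array([0.59677452, 0.00849365, 0.23      ]), array([0.59270297, 0.01003481, 0.235     ]), array([0.58863142, 0.01157598, 0.24      ])] [0.5975341  0.00358707 0.235     ]
tip [array([0.58029664, 0.05155186, 0.235     ]), array([0.57584699, 0.05194152, 0.241     ]), array([0.57288056, 0.05220129, 0.245     ])] [0.57845757 0.04886135 0.241     ]
[ 0.60470013 -0.03897954  0.235     ]
[ 0.61602247 -0.076108    0.235     ]
[ 0.62404648 -0.07572423  0.235     ]
```

View pics/t4c.png

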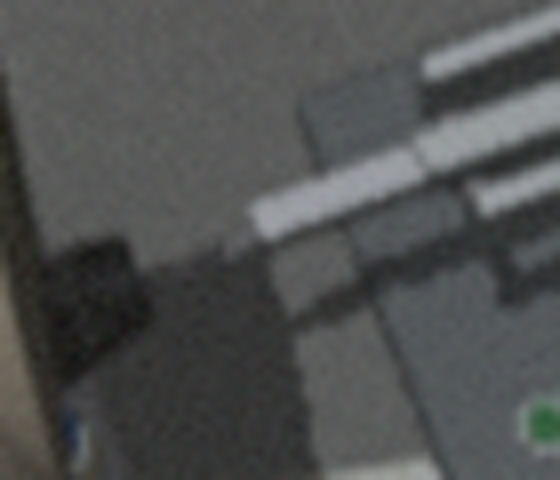

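Request:
move_arm(
  steps=[
    {"offset":[0.01,0,0.06],"delta_rot":[0,0,0]},
    {"offset":[0.026,-0.02,0.14],"delta_rot":[0,0,0]},
    {"offset":[0.026,-0.08,0.157],"delta_rot":[0,0,0]},
    {"offset":[0.026,-0.18,0.157],"delta_rot":[0,0,0]},
    {"offset":[0.026,-0.28,0.157],"delta_rot":[0,0,0]},
    {"offset":[0.026,-0.38,0.157],"delta_rot":[0,0,0]},
    {"offset":[0.026,-0.46,0.157],"delta_rot":[0,0,0]},
    {"offset":[0.026,-0.52,0.157],"delta_rot":[0,0,0]},
    {"offset":[0.026,-0.529,0.157],"delta_rot":[0,0,0]},
    {"offset":[0.026,-0.529,0.157],"delta_rot":[0,0,0]},
    {"offset":[0.026,-0.529,0.157],"delta_rot":[0,0,0]},
  ],
)

```text
clock: 7.55
position: [0.557, 0.0174, 0.2478]
ee_rot: [-0.175, 0.985, 0.0, -0.0]
ft_force: [-0.3, 0.3, -4.2]
grip_width: 0.078
```

Run:
```python
from h import *
for c in ['wrist','side','top']: im=snap(c,c+'5.png')
go((.557,.0167,.248),110)
t=cv2.imread('pics/wrist5.png'); cv2.imwrite('pics/w5c.png',cv2.resize(t[150:384,150:400],None,fx=2.5,fy=2.5,interpolation=2))
t=cv2.imread('pics/side5.png'); cv2.imwrite('pics/s5c.png',cv2.resize(t[90:240,180:310],None,fx=4,fy=4,interpolation=2))
t=cv2.imread('pics/top5.png'); cv2.imwrite('pics/t5c.png',cv2.resize(t[120:240,170:290],None,fx=4.5,fy=4.5,interpolation=2))
```

```text
t 7.7 p [0.557  0.0176 0.248 ] jaw 110.16 tilt [-1.e-04  5.e-04 -1.e+00] F [-0.09  0.75 -4.97] T [-0.02  0.12 -0.03] g 0.079 q7 [-0.47  0.18  0.4   1.65 -0.07  1.33  1.87]
OFF [ 0.002 -0.006 -0.   ] ROT [0.0003 0.     0.0018]
```

View pics/w5c.png

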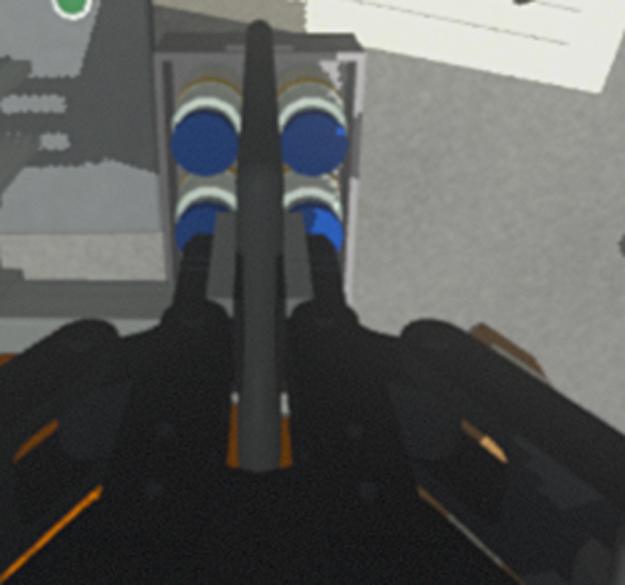

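View pics/s5c.png

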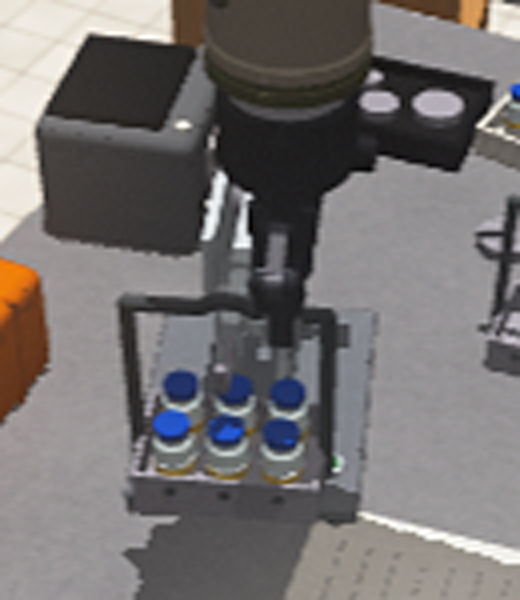

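View pics/t5c.png

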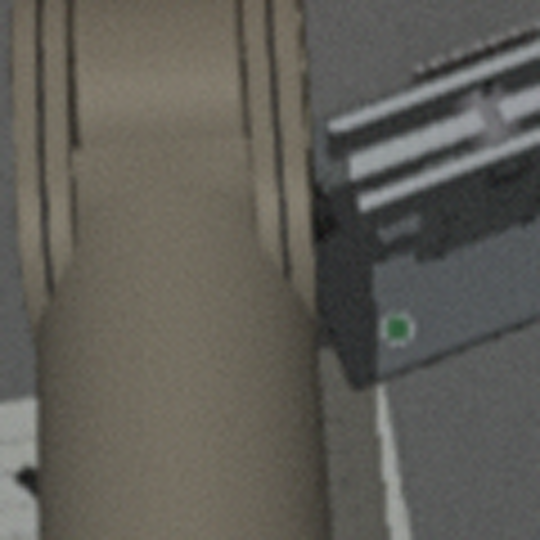

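Run:
```python
from h import *
print([atz('side',(235.3,183),z) for z in (.235,.241)])
X=np.array([.94,.342,0]);Y=np.array([-.342,.94,0])
P=np.array([.557,.0176,.248])+.033*X+[0,0,.0167]
print(P,proj('side',P))
for s in ((.588,.028,.209),(.588,.028,.215),(.591,.029,.215)):
  s=np.array(s); tip=s+.0215*Y+[0,0,.026]; print(s,'tip',proj('side',tip), 'seat',proj('side',s),'end',proj('side',s-.022*Y+[0,0,.02]))
```

```text
[array([0.57699524, 0.05753889, 0.235     ]), array([0.57393476, 0.06307346, 0.241     ])]
[0.58802  0.028886 0.2647  ] [236.69333489 164.74644321]
[0.588 0.028 0.209] tip [235.79592501 180.07424403] seat [237.1953482 181.8895716] end [238.32014132 169.76975807]
[0.588 0.028 0.215] tip [235.75549352 178.19747411] seat [237.16247853 180.08722112] end [238.29226036 167.91842149]
[0.591 0.029 0.215] tip [234.41922513 178.05938353] seat [235.87312289 179.95348365] end [237.00543487 167.78842427]
```

Run:
```python
import cv2
t=cv2.imread('pics/side5.png'); cv2.imwrite('pics/s5d.png',cv2.resize(t[130:210,200:280],None,fx=7.4,fy=7.4,interpolation=2))
```

```text
(no output)
```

View pics/s5d.png

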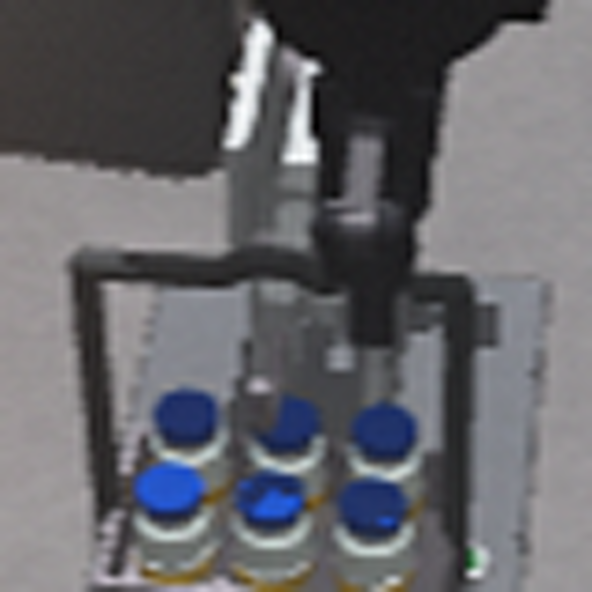

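Request:
move_arm(
  steps=[
    {"offset":[0,-0.005,0.05],"delta_rot":[0,0,0]},
    {"offset":[0,-0.005,0.1],"delta_rot":[0,0,0]},
    {"offset":[0,-0.005,0.15],"delta_rot":[0,0,0]},
    {"offset":[0,-0.005,0.2],"delta_rot":[0,0,0]},
    {"offset":[0,-0.005,0.23],"delta_rot":[0,0,0]},
    {"offset":[0,-0.005,0.25],"delta_rot":[0,0,0]},
    {"offset":[0,-0.005,0.25],"delta_rot":[0,0,0]},
    {"offset":[0,-0.005,0.25],"delta_rot":[0,0,0]},
  ],
)

```text
clock: 8.37
position: [0.5574, 0.0159, 0.2105]
ee_rot: [-0.174, 0.985, 0.0, -0.0]
ft_force: [-0.1, -0.6, -4.0]
grip_width: 0.084
```

Run:
```python
from h import *
snap('side','side6.png')
pose()
import cv2
t=cv2.imread('pics/side6.png'); cv2.imwrite('pics/s6d.png',cv2.resize(t[130:230,190:290],None,fx=5.9,fy=5.9,interpolation=2))
```

```text
t 8.42 p [0.5576 0.0159 0.2107] jaw 110.07 tilt [ 4.e-04  1.e-04 -1.e+00] F [-0.39  1.02 -4.56] T [-0.04  0.11 -0.06] g 0.08 q7 [-0.46  0.2   0.4   1.7  -0.08  1.25  1.88]
```

View pics/s6d.png

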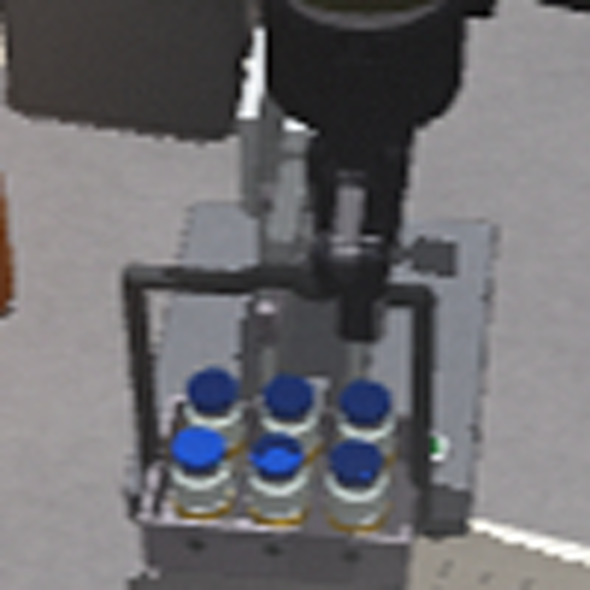

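Request:
move_arm(
  steps=[
    {"offset":[0,0,0.02],"delta_rot":[0,0,0]},
    {"offset":[0,0,0.04],"delta_rot":[0,0,0]},
    {"offset":[0,0,0.06],"delta_rot":[0,0,0]},
    {"offset":[0,0,0.06],"delta_rot":[0,0,0]},
    {"offset":[0,0,0.06],"delta_rot":[0,0,0]},
  ],
)

```text
clock: 8.83
position: [0.5572, 0.0159, 0.2012]
ee_rot: [-0.174, 0.985, 0.0, -0.0]
ft_force: [-1.2, 0.1, -4.8]
grip_width: 0.084
```

Request:
move_arm(
  steps=[
    {"offset":[0,0,0.013],"delta_rot":[0,0,0]},
    {"offset":[0,0,0.027],"delta_rot":[0,0,0]},
    {"offset":[0,0,0.027],"delta_rot":[0,0,0]},
    {"offset":[0,0,0.027],"delta_rot":[0,0,0]},
  ],
)

```text
clock: 9.17
position: [0.5573, 0.0159, 0.1973]
ee_rot: [-0.174, 0.985, 0.0, -0.0]
ft_force: [-0.4, -0.1, -4.7]
grip_width: 0.081
```

Kink now ~0.214; continue in small steps.

Request:
move_arm(
  steps=[
    {"offset":[0,0,0.013],"delta_rot":[0,0,0]},
    {"offset":[0,0,0.02],"delta_rot":[0,0,0]},
    {"offset":[0,0,0.02],"delta_rot":[0,0,0]},
    {"offset":[0,0,0.02],"delta_rot":[0,0,0]},
  ],
)

```text
clock: 9.5
position: [0.5574, 0.016, 0.1945]
ee_rot: [-0.174, 0.985, 0.0, 0.0]
ft_force: [-0.7, 0.7, -4.0]
grip_width: 0.078
```

Request:
move_arm(
  steps=[
    {"offset":[0,0,0.013],"delta_rot":[0,0,0]},
    {"offset":[0,0,0.02],"delta_rot":[0,0,0]},
    {"offset":[0,0,0.02],"delta_rot":[0,0,0]},
    {"offset":[0,0,0.02],"delta_rot":[0,0,0]},
  ],
)

```text
clock: 9.83
position: [0.5576, 0.016, 0.1916]
ee_rot: [-0.174, 0.985, 0.0, 0.0]
ft_force: [-0.2, 0.2, -2.3]
grip_width: 0.081
```

Run:
```python
from h import *
snap('side','side7.png')
pose()
import cv2
t=cv2.imread('pics/side7.png'); cv2.imwrite('pics/s7d.png',cv2.resize(t[130:230,190:290],None,fx=5.9,fy=5.9,interpolation=2))
```

```text
t 9.88 p [0.5576 0.0161 0.1916] jaw 110.09 tilt [ 4.e-04  2.e-04 -1.e+00] F [ 0.56  0.85 -2.  ] T [ 0.1  -0.    0.04] g 0.082 q7 [-0.46  0.22  0.4   1.73 -0.09  1.21  1.89]
```

View pics/s7d.png

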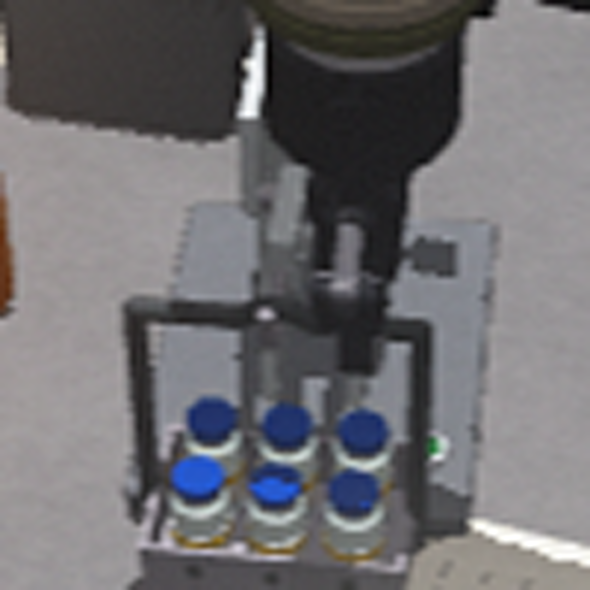

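Request:
move_arm(
  steps=[
    {"offset":[0,0,0.01],"delta_rot":[0,0,0]},
    {"offset":[0,0,0.014],"delta_rot":[0,0,0]},
    {"offset":[0,0,0.014],"delta_rot":[0,0,0]},
    {"offset":[0,0,0.014],"delta_rot":[0,0,0]},
  ],
)

```text
clock: 10.22
position: [0.5574, 0.0159, 0.1893]
ee_rot: [-0.174, 0.985, 0.0, -0.0]
ft_force: [0.3, 0.4, -1.9]
grip_width: 0.079
```

Request:
move_arm(
  steps=[
    {"offset":[0,0,0.01],"delta_rot":[0,0,0]},
    {"offset":[0,0,0.014],"delta_rot":[0,0,0]},
    {"offset":[0,0,0.014],"delta_rot":[0,0,0]},
    {"offset":[0,0,0.014],"delta_rot":[0,0,0]},
  ],
)

```text
clock: 10.55
position: [0.5573, 0.016, 0.1871]
ee_rot: [-0.174, 0.985, 0.0, -0.0]
ft_force: [0.2, 0.5, -0.9]
grip_width: 0.081
```

Request:
move_arm(
  steps=[
    {"offset":[0,0,0.01],"delta_rot":[0,0,0]},
    {"offset":[0,0,0.014],"delta_rot":[0,0,0]},
    {"offset":[0,0,0.014],"delta_rot":[0,0,0]},
    {"offset":[0,0,0.014],"delta_rot":[0,0,0]},
  ],
)

```text
clock: 10.88
position: [0.5574, 0.016, 0.1851]
ee_rot: [-0.174, 0.985, 0.0, -0.0]
ft_force: [0.8, 1.0, -2.0]
grip_width: 0.083
```

Run:
```python
from h import *
snap('side','side8.png');snap('wrist','wrist8.png')
pose()
import cv2
t=cv2.imread('pics/side8.png'); cv2.imwrite('pics/s8d.png',cv2.resize(t[130:230,190:290],None,fx=5.9,fy=5.9,interpolation=2))
```

```text
t 10.98 p [0.5573 0.016  0.1851] jaw 110.08 tilt [-2.e-04  1.e-04 -1.e+00] F [-0.34  0.74 -1.91] T [0.15 0.05 0.02] g 0.076 q7 [-0.45  0.22  0.4   1.74 -0.09  1.2   1.89]
```

View pics/s8d.png

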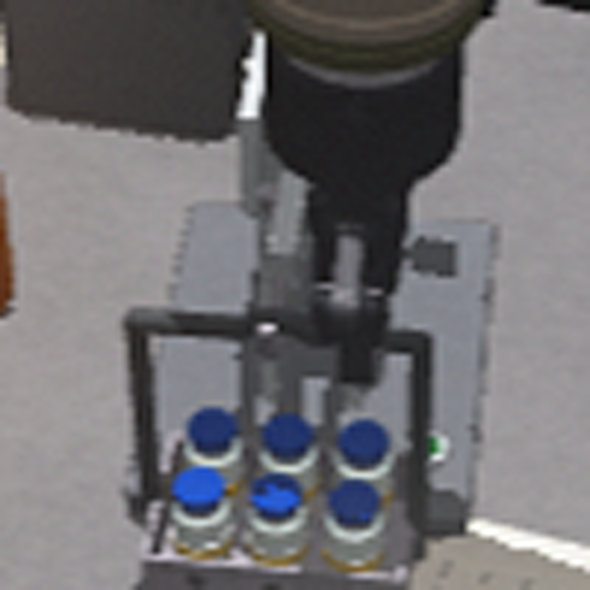

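View pics/wrist8.png

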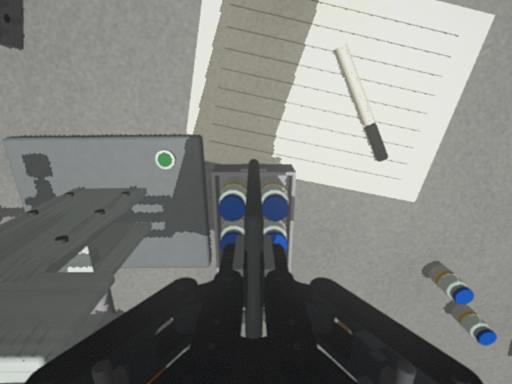

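Request:
move_arm(
  steps=[
    {"offset":[0,0,0.01],"delta_rot":[0,0,0]},
    {"offset":[0,0,0.014],"delta_rot":[0,0,0]},
    {"offset":[0,0,0.014],"delta_rot":[0,0,0]},
    {"offset":[0,0,0.014],"delta_rot":[0,0,0]},
  ],
)

```text
clock: 11.32
position: [0.5576, 0.0159, 0.1833]
ee_rot: [-0.174, 0.985, 0.0, 0.0]
ft_force: [-1.1, 0.3, 1.1]
grip_width: 0.076
```

Request:
move_arm(
  steps=[
    {"offset":[0,0,0.006],"delta_rot":[0,0,0]},
    {"offset":[0,0,0.01],"delta_rot":[0,0,0]},
    {"offset":[0,0,0.01],"delta_rot":[0,0,0]},
    {"offset":[0,0,0.01],"delta_rot":[0,0,0]},
  ],
)

```text
clock: 11.65
position: [0.5576, 0.0159, 0.1819]
ee_rot: [-0.174, 0.985, 0.0, 0.0]
ft_force: [-0.9, 0.9, 4.6]
grip_width: 0.08
```

Request:
move_arm(
  steps=[
    {"offset":[0,0,-0.005],"delta_rot":[0,0,0]},
    {"offset":[0,0,-0.005],"delta_rot":[0,0,0]},
    {"offset":[0,0,-0.005],"delta_rot":[0,0,0]},
  ],
)

```text
clock: 11.9
position: [0.5575, 0.0159, 0.1824]
ee_rot: [-0.174, 0.985, -0.0, 0.0]
ft_force: [0.3, -0.4, 3.0]
grip_width: 0.079
```

Request:
move_arm(
  steps=[
    {"offset":[0,0,0],"delta_rot":[0,0,0]},
    {"offset":[0,0,0],"delta_rot":[0,0,0]},
    {"offset":[0,0,0],"delta_rot":[0,0,0]},
    {"offset":[0,0,0],"delta_rot":[0,0,0]},
    {"offset":[0,0,0],"delta_rot":[0,0,0]},
    {"offset":[0,0,0],"delta_rot":[0,0,0]},
    {"offset":[0,0,0],"delta_rot":[0,0,0]},
    {"offset":[0,0,0],"delta_rot":[0,0,0]},
  ],
  hand=0.2,
)

```text
clock: 12.57
position: [0.5574, 0.016, 0.1823]
ee_rot: [-0.174, 0.985, 0.0, 0.0]
ft_force: [0.0, 0.1, -0.2]
grip_width: 0.598
```

Run:
```python
from h import *
snap('side','side9.png');snap('wrist','wrist9.png')
pose()
import cv2
t=cv2.imread('pics/side9.png'); cv2.imwrite('pics/s9d.png',cv2.resize(t[130:230,190:290],None,fx=5.9,fy=5.9,interpolation=2))
```

```text
t 12.67 p [0.5574 0.0159 0.1823] jaw 110.08 tilt [ 1.e-04  1.e-04 -1.e+00] F [-0.82 -0.34  0.11] T [ 0.05  0.02 -0.02] g 0.602 q7 [-0.45  0.23  0.4   1.74 -0.09  1.19  1.89]
```

View pics/s9d.png

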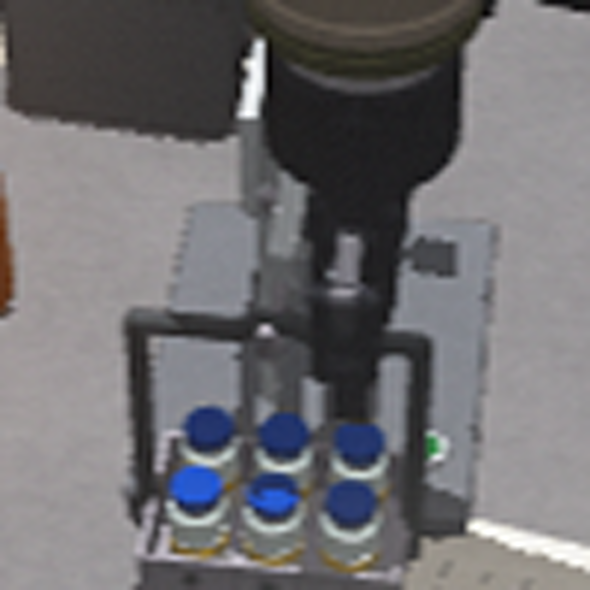

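View pics/wrist9.png

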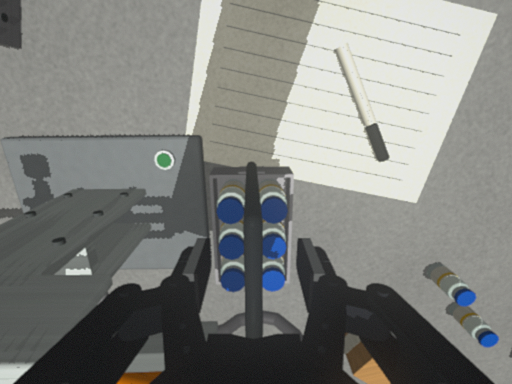

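Request:
move_arm(
  steps=[
    {"offset":[0,0,-0.06],"delta_rot":[0,0,0]},
    {"offset":[0,0,-0.14],"delta_rot":[0,0,0]},
    {"offset":[0,0,-0.3],"delta_rot":[0,0,0]},
    {"offset":[0,0,-0.5],"delta_rot":[0,0,0]},
    {"offset":[0,0,-0.7],"delta_rot":[0,0,0]},
    {"offset":[0,0,-0.79],"delta_rot":[0,0,0]},
    {"offset":[0.05,-0.2,-0.79],"delta_rot":[0,0,0]},
    {"offset":[0.1,-0.4,-0.79],"delta_rot":[0,0,0]},
    {"offset":[0.15,-0.6,-0.79],"delta_rot":[0,0,0]},
    {"offset":[0.2,-0.8,-0.79],"delta_rot":[0,0,0]},
  ],
)

```text
clock: 13.5
position: [0.5706, -0.1084, 0.3025]
ee_rot: [-0.175, 0.985, -0.0, 0.001]
ft_force: [-0.1, -0.2, -0.2]
grip_width: 0.598
```

Request:
move_arm(
  steps=[
    {"offset":[0.05,-0.2,0],"delta_rot":[0,0,0]},
    {"offset":[0.09,-0.4,0],"delta_rot":[0,0,0]},
    {"offset":[0.12,-0.6,0],"delta_rot":[0,0,0]},
    {"offset":[0.125,-0.73,0],"delta_rot":[0,0,0]},
    {"offset":[0.125,-0.73,0],"delta_rot":[0,0,0]},
    {"offset":[0.125,-0.73,0],"delta_rot":[0,0,0]},
    {"offset":[0.125,-0.73,0],"delta_rot":[0,0,0]},
  ],
)

```text
clock: 14.08
position: [0.5906, -0.2155, 0.3015]
ee_rot: [-0.175, 0.985, 0.0, 0.0]
ft_force: [-0.5, 0.1, -0.6]
grip_width: 0.601
```

Run:
```python
from h import *
for c in ['side','wrist','top']:
    snap(c,c+'10.png'); print(c,[(np.round(r['uv'],1),round(r['p'],2),atz(c,r['uv'],.215).round(4)) for r in place_of(c,'knob')])
go((.610,-.210,.204),110)
print(np.round(proj('wrist',(.610,-.210,.215)),1))
import cv2
t=cv2.imread('pics/side10.png'); cv2.imwrite('pics/s10d.png',cv2.resize(t[90:230,180:290],None,fx=4.2,fy=4.2,interpolation=2))
```

```text
side [(array([270.1, 127.1]), 0.39, array([ 0.6076, -0.2089,  0.215 ]))]
wrist [(array([254.8, 224.1]), 0.84, array([ 0.6101, -0.2075,  0.215 ])), (array([212.8,  19.8]), 0.53, array([ 0.4697, -0.2912,  0.215 ])), (array([471.7, 273.8]), 0.34, array([0.5873, 0.01  , 0.215 ]))]
top [(array([215.2, 170.4]), 0.34, array([0.5948, 0.0242, 0.215 ])), (array([122.6, 184.6]), 0.2, array([0.564 , 0.2461, 0.215 ]))]
t 14.38 p [ 0.5905 -0.2156  0.301 ] jaw 110.14 tilt [ 3.e-04  4.e-04 -1.e+00] F [-0.27 -0.06  0.64] T [ 0.   -0.05  0.03] g 0.601 q7 [-0.14  0.34  0.56  1.38 -0.18  1.47  2.33]
OFF [-0.135 -0.01   0.647] ROT [0.0002 0.0003 0.0016]
[252.7 223.5]
```

View pics/s10d.png

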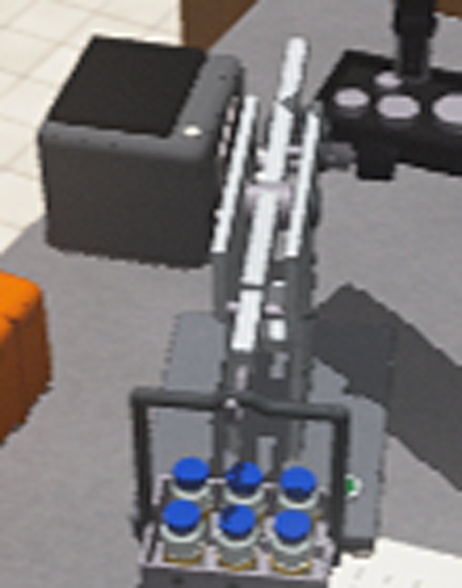

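View pics/wrist10.png

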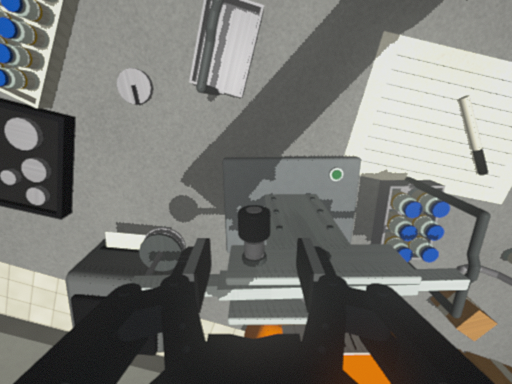

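View pics/top10.png

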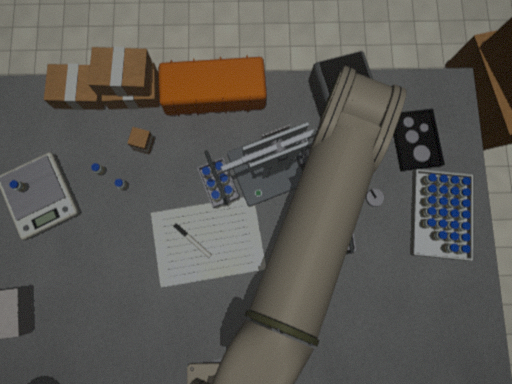

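Request:
move_arm(
  steps=[
    {"offset":[-0.136,-0.006,0.05],"delta_rot":[0,0,0]},
    {"offset":[-0.136,-0.006,0.2],"delta_rot":[0,0,0]},
    {"offset":[-0.136,-0.006,0.35],"delta_rot":[0,0,0]},
    {"offset":[-0.136,-0.006,0.48],"delta_rot":[0,0,0]},
    {"offset":[-0.136,-0.006,0.58],"delta_rot":[0,0,0]},
    {"offset":[-0.136,-0.006,0.66],"delta_rot":[0,0,0]},
    {"offset":[-0.136,-0.006,0.66],"delta_rot":[0,0,0]},
    {"offset":[-0.136,-0.006,0.66],"delta_rot":[0,0,0]},
  ],
)

```text
clock: 15.05
position: [0.6098, -0.21, 0.2019]
ee_rot: [-0.174, 0.985, 0.0, -0.0]
ft_force: [-0.3, 0.3, 0.8]
grip_width: 0.603
```

Run:
```python
from h import *
for c in ['side','wrist']: snap(c,c+'11.png')
pose()
```

```text
t 15.15 p [ 0.6104 -0.2104  0.2031] jaw 110.08 tilt [ 1.7e-03 -3.0e-04 -1.0e+00] F [0.71 0.1  0.36] T [ 0.02  0.01 -0.05] g 0.602 q7 [-0.13  0.43  0.53  1.48 -0.22  1.29  2.34]
```

View pics/wrist11.png

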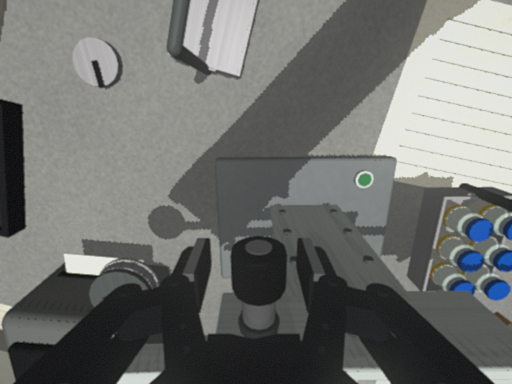

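View pics/side11.png

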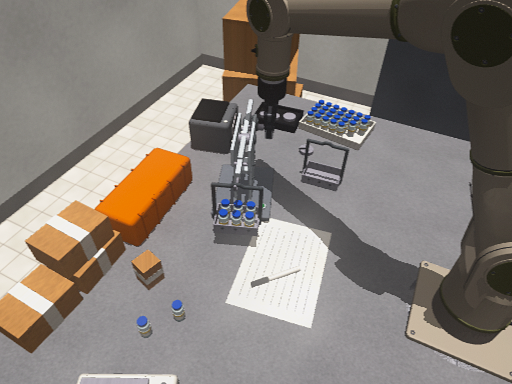

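Request:
move_arm(
  steps=[
    {"offset":[0,0.005,0],"delta_rot":[0,0,0]},
    {"offset":[0,0.005,0],"delta_rot":[0,0,0]},
    {"offset":[0,0.005,0],"delta_rot":[0,0,0]},
    {"offset":[0,0.005,0],"delta_rot":[0,0,0]},
    {"offset":[0,0.005,0],"delta_rot":[0,0,0]},
    {"offset":[0,0.005,0],"delta_rot":[0,0,0]},
    {"offset":[0,0.005,0],"delta_rot":[0,0,0]},
    {"offset":[0,0.005,0],"delta_rot":[0,0,0]},
  ],
  hand=-1,
  squeeze=90,
)

```text
clock: 15.82
position: [0.6094, -0.208, 0.2033]
ee_rot: [-0.175, 0.985, 0.001, 0.0]
ft_force: [-7.2, 6.7, 10.3]
grip_width: 0.323
```

Run:
```python
from h import *
for c in ['wrist']: snap(c,c+'12.png')
pose()
```

```text
t 15.87 p [ 0.6094 -0.208   0.2033] jaw 110.14 tilt [-1.0e-04  2.6e-03 -1.0e+00] F [-7.61  7.85 10.52] T [ 1.55  1.65 -0.04] g 0.33 q7 [-0.14  0.42  0.53  1.48 -0.22  1.3   2.34]
```

View pics/wrist12.png

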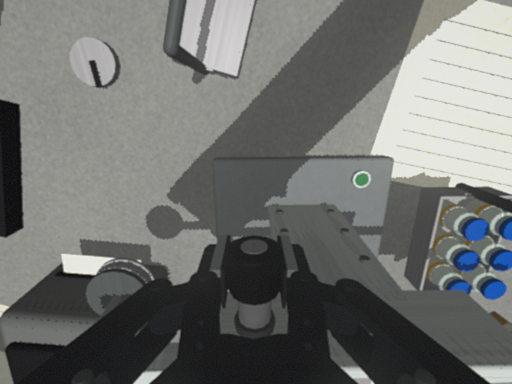

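Request:
move_arm(
  steps=[
    {"offset":[0.01,-0.005,-0.006],"delta_rot":[0,0,0]},
    {"offset":[0.025,-0.007,-0.006],"delta_rot":[0,0,0]},
    {"offset":[0.04,-0.007,-0.006],"delta_rot":[0,0,0]},
    {"offset":[0.055,-0.007,-0.006],"delta_rot":[0,0,0]},
    {"offset":[0.065,-0.007,-0.006],"delta_rot":[0,0,0]},
    {"offset":[0.065,-0.007,-0.006],"delta_rot":[0,0,0]},
    {"offset":[0.065,-0.007,-0.006],"delta_rot":[0,0,0]},
  ],
)

```text
clock: 16.45
position: [0.6028, -0.2105, 0.2035]
ee_rot: [-0.176, 0.984, 0.001, 0.002]
ft_force: [4.4, 8.9, 1.1]
grip_width: 0.323
```

Run:
```python
from h import *
for c in ['wrist']: snap(c,c+'13.png')
o,_=pose()
print('pulled',-(o['position']-np.array([.6094,-.208,.2033]))@[.94,.342,0])
```

```text
t 16.5 p [ 0.6028 -0.2105  0.2035] jaw 110.26 tilt [ 0.0033  0.0036 -1.    ] F [ 6.    8.19 -0.1 ] T [ 1.85 -0.86 -0.15] g 0.329 q7 [-0.13  0.41  0.53  1.5  -0.22  1.29  2.35]
pulled 0.007057505782291704
```

View pics/wrist13.png

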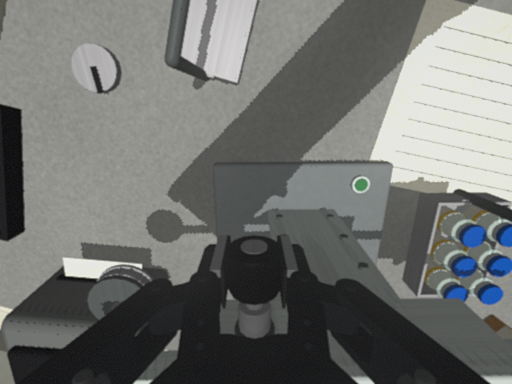

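Request:
move_arm(
  steps=[
    {"offset":[0.015,-0.003,0],"delta_rot":[0,0,0]},
    {"offset":[0.03,-0.005,0],"delta_rot":[0,0,0]},
    {"offset":[0.045,-0.005,0],"delta_rot":[0,0,0]},
    {"offset":[0.06,-0.005,0],"delta_rot":[0,0,0]},
    {"offset":[0.07,-0.005,0],"delta_rot":[0,0,0]},
    {"offset":[0.07,-0.005,0],"delta_rot":[0,0,0]},
    {"offset":[0.07,-0.005,0],"delta_rot":[0,0,0]},
    {"offset":[0.07,-0.005,0],"delta_rot":[0,0,0]},
  ],
)

```text
clock: 17.17
position: [0.5944, -0.2136, 0.2036]
ee_rot: [-0.177, 0.984, 0.002, 0.003]
ft_force: [10.3, 10.3, -2.2]
grip_width: 0.327
```

Run:
```python
from h import *
for c in ['wrist','side']: snap(c,c+'14.png')
o,_=pose()
print('pulled',-(o['position']-np.array([.6094,-.208,.2033]))@[.94,.342,0],'Fx',np.array(o['ft_force'])@[.94,.342,0])
import cv2
t=cv2.imread('pics/side14.png'); cv2.imwrite('pics/s14d.png',cv2.resize(t[90:230,180:290],None,fx=4.2,fy=4.2,interpolation=2))
```

```text
t 17.27 p [ 0.5944 -0.2137  0.2036] jaw 110.34 tilt [ 0.0051  0.0043 -1.    ] F [10.8  11.36 -1.01] T [ 2.26 -1.86 -0.25] g 0.329 q7 [-0.13  0.39  0.53  1.52 -0.21  1.28  2.35]
pulled 0.01607970812732876 Fx 14.035123410771435
```

View pics/wrist14.png

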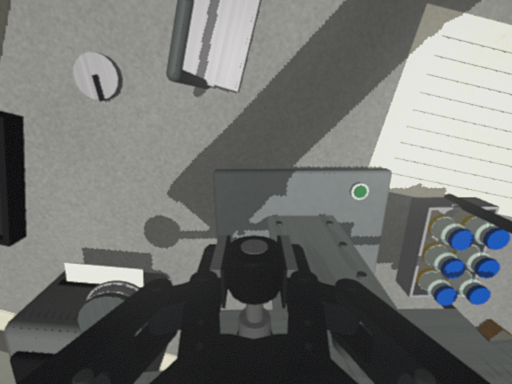

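View pics/s14d.png

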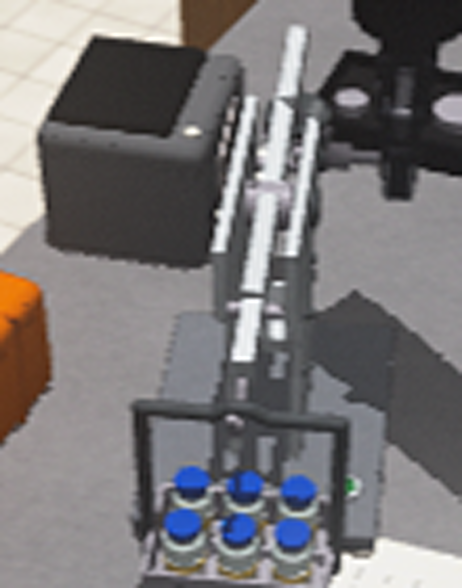

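Request:
move_arm(
  steps=[
    {"offset":[0.006,0,0],"delta_rot":[0,0,0]},
    {"offset":[0.006,0,0],"delta_rot":[0,0,0]},
    {"offset":[0.006,0,0],"delta_rot":[0,0,0]},
    {"offset":[0.006,0,0],"delta_rot":[0,0,0]},
    {"offset":[0.006,0,0],"delta_rot":[0,0,0]},
    {"offset":[0.006,0,0],"delta_rot":[0,0,0]},
    {"offset":[0.006,0,0],"delta_rot":[0,0,0]},
    {"offset":[0.006,0,0],"delta_rot":[0,0,0]},
    {"offset":[0.006,0,0],"delta_rot":[0,0,0]},
    {"offset":[0.006,0,0],"delta_rot":[0,0,0]},
    {"offset":[0.006,0,0],"delta_rot":[0,0,0]},
    {"offset":[0.006,0,0],"delta_rot":[0,0,0]},
  ],
)

```text
clock: 18.27
position: [0.5943, -0.2137, 0.2036]
ee_rot: [-0.177, 0.984, 0.001, 0.004]
ft_force: [14.5, 10.7, -4.1]
grip_width: 0.322
```

Run:
```python
from h import *
for c in ['side','wrist','top']: snap(c,c+'15.png')
o,_=pose()
print('pulled',-(o['position']-np.array([.6094,-.208,.2033]))@[.94,.342,0],'Fx',np.array(o['ft_force'])@[.94,.342,0])
import cv2
a=cv2.imread('pics/side15.png')[90:230,180:310];b=cv2.imread('pics/top15.png')[100:240,190:320]
cv2.imwrite('pics/f15.png',cv2.resize(np.hstack([a,b]),None,fx=3,fy=3,interpolation=2))
```

```text
t 18.42 p [ 0.5943 -0.2137  0.2036] jaw 110.37 tilt [ 0.0067  0.0042 -1.    ] F [15.73 10.76 -4.6 ] T [ 2.32 -2.71 -0.22] g 0.327 q7 [-0.13  0.39  0.53  1.52 -0.21  1.28  2.35]
pulled 0.01608956388097434 Fx 18.46804701226256
```

View pics/f15.png

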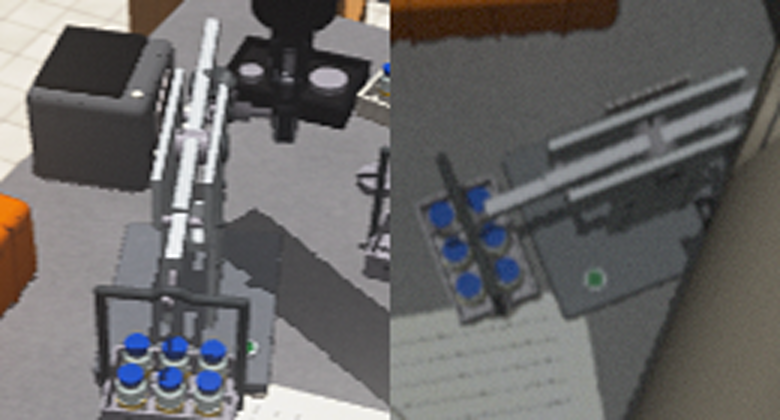

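View pics/wrist15.png

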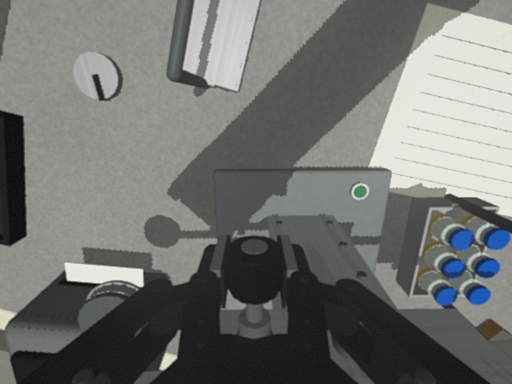

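Run:
```python
from h import *
manip.hand_in(); pose()
```

```text
the job is handed in; nothing more can be done
the job is handed in; nothing more can be done
```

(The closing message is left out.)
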